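Unhook the drip ledge for washing

ROBOT

A 6-joint arm with a two-finger parallel gripper is mounted at the origin on a cart in front of the work surface, level with it; the furniture and walls round the work are solid. World frame = base frame: x ahead of the robot, y to its left, z up, the work surface at z = 0. Lengths are in mm, angles in rad, forces in N, time in s.
With the tool pointing down it reaches from about 275 to 1000 mm from the base axis. Payload 8.4 kg.
Tool frame: the origin (TCP) lies between the finger pads; the fingertips stand 11 mm ahead of it and the grasp point (between the pads) lies 8 mm behind it; z points along the fingers, y is the direction in which the jaws open and shut (so a half turn about z gives the same grasp; the last joint's range is limited). The gripper opens to 85 mm and grips with 20 to 120 N. Pads are 22 mm wide; open, the fingers measure 114 mm over their backs; the gripper's body (76 mm by 85 mm) begins 54 mm behind the grasp point. The pads swing forward as they close: fully open they stand 13 mm farther back than shut.
Start: joints at [1.149, 0.353, 1.633, -0, 1.155, -0.002], TCP at [254.735, 570.735, 242.281] pointing down, gripper open.
Joint ranges: [-2.63, 2.63], [-0.92, 2.1], [0.06, 2.66], [-1.3, 4.44], [0, 2.69], [-3.02, 3.02]. Speed limits (rad/s): [2.22, 2.22, 2.79, 3.14, 3.14, 3.14].

INTERFACE

Orientations are given as [roll, pitch, yaw] about the fixed x, y, z axes, in that order (R = Rz(yaw) Ry(pitch) Rx(roll)).
In Python, from rig import r, eyes gives the robot as it stands. The module is installed in compiled form; this text tells all that it offers.
- The arm moves only by the tool servo_tool, never from a script. Its argument "rows" is a list of rows, each a list of 3 entries, a list of its own where there are three numbers: the shift along the world's x, y, z in cm, then the turn about the world's z in rad, then the finger opening in cm, from 0 to 8.54. A call has 1 to 5 rows; each row shifts and turns the commanded pose from where the row before left it; what a row does not reach is not made up. A row lasts 1/12 s, in which the tool goes at most 41.7 mm and 7.16 degrees, less where a joint would pass 70% of its speed; a pose out of reach is approached as far as the arm can. A call is refused whole if a number of a shift passes 4.17 or a number of a turn 0.125, either way. A call with a gripper value outside its range is refused whole. The fingers move at their own pace and stop on an object; "squeeze" is the grip in N (left out, the last holds). Time passes only in rows, so rows that do not move let the fingers close. It gives the time, the measured TCP pose, the force and the opening at its end, in the units of the state.
- r.sense(): the state, without advancing time (a new reading comes with each control period).
- eyes.grab_frame(name): name is "side" or "top" or "wrist"; returns a dict with "frame" (400x640x3 uint8, red, green, blue), "depth" (400x640 float32, mm along the optical axis (not along the pixel's ray), 0 where there is no reading), "vertical_fov" (degrees; the focal length in pixels is half the picture's height over the tangent of half this angle, whatever the lens; pixels are square), "cx", "cy" (the principal point, pixels), "camera_from_world" (4x4, takes a point from world to camera coordinates); the wrist camera has in their place "hand_eye" (4x4, takes a point from camera to tool coordinates, whose origin is the TCP and whose axes are the flange's). Camera axes: x right, y down, z forward; pixel columns grow to the right and rows downward; lengths in mm; the calibration is good to about 2 mm. A picture is of the moment at which its call begins: read the wrist's pose just before it.
- r.sign_off(): hands the job in, once; it reports no verdict.
The state is a dict: "clock": time; "qpos": joint angles; "qvel": joint speeds; "joint_efforts": joint torques, N m; "eef_pos": TCP position; "tcp_rot": TCP orientation; "contact_force": force on the tool from outside, world axes, zero at the start; "wrist_torque": the same for the moment, N m; "opening": opening from 0.0 (shut) to 1.0 (fully open).
Only numpy, scipy, OpenCV 4.12 (cv2) and the standard library are available. Lean on these libraries where they do the work, as an engineer would, in place of code of your own. Each camera call takes 0.05 s, during which the arm holds its last target.

TASK

The blue drip ledge hangs by two keyhole slots on the studs of the white draining stand. Slide it along to the left, as you face it, until the studs stand in the wide ends of the slots, take it off towards you without forcing it, and set it down gently, standing upright and flat inside the aluminium tray. Leave the little dropper bottle and the small beaker where they are.

Things in the scene. Friction and masses are not known exactly. Their poses are not given: they have to be found in the camera images.
- ledge: Blue drip ledge, 0.2-0.33 kg, 160 mm wide (y). Origin: centre of its underside; x into the stand, y to the robot's left, z up. Floor 4 mm thick, x -30 to 26 mm, with 14 mm high rims; back plate x 26 to 30, z 0 to 85 mm; central rib 12 mm thick (y), x -20 to 26, top at z = 100 mm. Hangs by two keyholes in the back plate; push its rib to +y to free it.
- ledge_rib (a point): Grip point on the ledge's rib: x = 3, y = 0, z = 80 mm in the ledge frame, axes as the ledge. Fingers close along y on 12 mm; 65 mm free on each side. The same place serves for pushing; it slides under 2 to 5 N.
- ledge_hole_left (a point): Centre of the left keyhole's wide opening in the back plate (ledge x 28, y 26, z 55 mm), 21 mm wide (y) x 23 mm high; from it a 10 mm high slot runs 27.5 mm further to +y; the stud starts in that slot. The push to centre it on the stud is 16 to 34 mm; on the way the ledge drops about 7 mm with a jolt; 6.5 mm past the centre the stud meets the opening's end wall: a firm stop.
- ledge_hole_right (a point): Centre of the other, equal keyhole's opening, 88 mm to the right (y -62 mm). Stud heads pass only when centred in the openings within 2.5 mm (y) and 3.5 mm (z): from the stop 6.5 mm back to -y, and 7.5 mm up from the dropped position. Then the ledge comes off toward -x; 12 mm frees it.
- stand: Draining stand, fixed: white upright panel 200 mm wide, 8 mm thick, top at 190 mm, on a grey base 11 mm high. Origin: on the bench below the middle of the panel's front face; x into the panel, away from the robot, y left, z up. A dark rail, 10 mm thick, on the panel's front carries the two studs.
- stand_studs (a point): Nominal midpoint of the stud heads' front faces (stand x -20.5, y 0, z 155 mm). Studs point to -x at y = -44 and +44 mm plus a common sideways shift of up to 5 mm, which is not reported: feel or see it. Shank 8 mm, head 16 mm diameter and 4 mm thick. The ledge's plate has 2 mm play between rail and heads.
- tray: Open aluminium tray, fixed, 160 (x) x 220 (y) x 20 mm high, walls and floor 3 mm. Origin: centre of its underside; x along the short side, away from the robot.
- dropper: Small white dropper bottle with blue cap, 32 mm diameter, 75 mm high, loose, beside the stand on its right. Origin: centre of its underside.
- beaker_50: Small glass beaker, 47 mm diameter, 58 mm high, loose, near the front edge. Origin: centre of its underside.

How it is judged (in metres and radians):
On the way, in this order (a step that is already met when the one before it is completed fails the run):
1. the ledge has been slid along to the wide ends of its slots, still on the studs (y of ledge in the frame of stand above 0.008 m and z of ledge in the frame of stand between 0.08 and 0.112 m and x of ledge in the frame of stand between -0.048 and -0.03 m), for 0.1 s.
2. the ledge is off the studs, upright and held clear of the bench ((x of ledge in the frame of stand below -0.055 m or z of ledge in the frame of stand above 0.2 m) and height (world z) of ledge above 0.05 m and angle between ledge's own z axis and vertical below 0.35 rad), for 0.1 s.
At the end, for the whole second after the job is handed in: The ledge stands at rest, upright (within 0.06 rad) with its underside on the tray's floor (within 4 mm) inside the walls, let go; dropper bottle and small beaker within 30 mm of where they stood (x of ledge in the frame of tray between -0.06 and 0.06 m and y of ledge in the frame of tray between -0.09 and 0.09 m and z of ledge in the frame of tray between 0 and 0.007 m and angle between ledge's own z axis and vertical below 0.06 rad and linear speed of ledge below 0.02 m/s and not (distance of dropper from where it was at the start of the episode above 0.03 m) and not (distance of beaker_50 from where it was at the start of the episode above 0.03 m)); the robot touches nothing.
It fails at once if the ledge is forced against the stand or its studs (over 80 N) (contact force between ledge and stand above 80 N).
It fails at once if the ledge is dropped or slammed into the tray (over 80 N) (contact force between ledge and tray above 80 N).
It fails at once if the dropper bottle is pushed away or knocked over (distance of dropper from where it was at the start of the episode above 0.03 m or angle between dropper's own z axis and vertical above 0.5 rad).
It fails at once if the small beaker is pushed away or knocked over (distance of beaker_50 from where it was at the start of the episode above 0.03 m or angle between beaker_50's own z axis and vertical above 0.5 rad).
It also fails if it takes over 64 s, if anything falls off the work surface, if the arm or the gripper's body presses on something with over 40 N, if the wrist force passes 120 N, or if a joint passes its speed limit or range.

## Working session

There is one attempt and no reset: what is moved stays moved. The work goes in short steps, Python scripts to look and compute and a tool call to move; the robot and the scene stay as the last step left them, time stands still between calls to the robot, and variables do not carry over. Pictures are saved under pics/ and viewed, and the job is handed in when it is done.

Besides the shell and the picture viewer there is one more tool, called by a JSON object that holds its "name" and its "arguments", one argument or row to a line. servo_tool: Moves the arm, as the interface text tells. Its arguments: {"type":"object","properties":{"rows":{"type":"array"},"squeeze":{"type":"number"}},"required":["rows"]}

```bash
mkdir -p pics
cat > h.py <<'E'
import numpy as np,cv2
from rig import r,eyes
def grab(n,save=None):
    d=eyes.grab_frame(n)
    if save: cv2.imwrite('pics/%s.png'%save,d['frame'][:,:,::-1])
    np.savez('/tmp/%s.npz'%n,**{k:np.array(v) for k,v in d.items()})
    return d
def pts(d):
    f=200/np.tan(np.radians(float(d['vertical_fov']))/2)
    Z=d['depth'].astype(float); v,u=np.mgrid[0:400,0:640]
    P=np.stack([(u-float(d['cx']))/f*Z,(v-float(d['cy']))/f*Z,Z,np.ones_like(Z)],-1)
    W=P@np.linalg.inv(d['camera_from_world']).T
    return W[...,:3]
E
python3 - <<'E'
from h import *
for n in('side','top','wrist'):
    d=grab(n,n+'0'); print(n,d['vertical_fov'],d['cx'],d['cy']); 
    if 'camera_from_world' in d: print(np.linalg.inv(d['camera_from_world']).round(3))
    else: print(d['hand_eye'])
print(r.sense())
E
```

```text
side 48.266547641862225 322.86169760438196 201.50418561015172
[[ 9.990000e-01 -4.400000e-02  3.100000e-02  4.804200e+02]
 [-5.100000e-02 -6.030000e-01  7.960000e-01 -1.098935e+03]
 [-1.700000e-02 -7.960000e-01 -6.050000e-01  9.014650e+02]
 [ 0.000000e+00  0.000000e+00  0.000000e+00  1.000000e+00]]
top 44.39392117966922 312.97443548341965 197.66926520816733
[[-2.600000e-02 -9.950000e-01  9.700000e-02  3.850530e+02]
 [-1.000000e+00  2.500000e-02 -2.000000e-03 -5.502400e+01]
 [-1.000000e-03 -9.700000e-02 -9.950000e-01  1.222715e+03]
 [ 0.000000e+00  0.000000e+00  0.000000e+00  1.000000e+00]]
wrist 66.96316358178154 318.17546901027777 198.50821377913226
[[ 6.57960760e-04 -9.54993584e-01 -2.96625727e-01  7.51985179e+01]
 [ 9.99999490e-01  8.55639455e-04 -5.36601349e-04  6.41062937e-01]
 [ 7.66255521e-04 -2.96625223e-01  9.54993660e-01 -1.31352536e+02]
 [ 0.00000000e+00  0.00000000e+00  0.00000000e+00  1.00000000e+00]]
{'clock': 0.15, 'qpos': array([ 1.14858184e+00,  3.53476888e-01,  1.63394290e+00,  1.78335624e-05,
        1.15517684e+00, -2.36154010e-03]), 'qvel': array([-0.00038758, -0.00170143, -0.00031518, -0.00030485,  0.00136407,
        0.00081489]), 'joint_efforts': array([-4.98512600e-04, -6.05636072e+01, -3.42337167e+01, -6.59632221e-06,
        6.15463679e-03, -2.14863587e-05]), 'eef_pos': array([254.6032883 , 570.42692766, 241.75045893]), 'tcp_rot': array([-3.14058871e+00, -1.86789846e-05,  2.72173249e+00]), 'contact_force': array([ 0.13228593, -0.68244761, -0.97224869]), 'wrist_torque': array([-0.03201309, -0.04076276,  0.00885409]), 'opening': 0.9980597847431226}
```

View pics/side0.png

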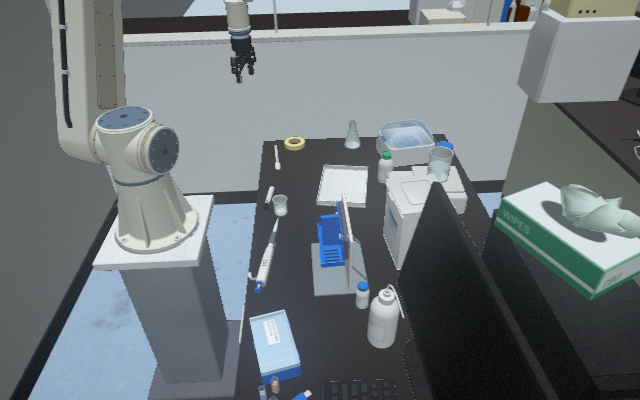

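View pics/top0.png

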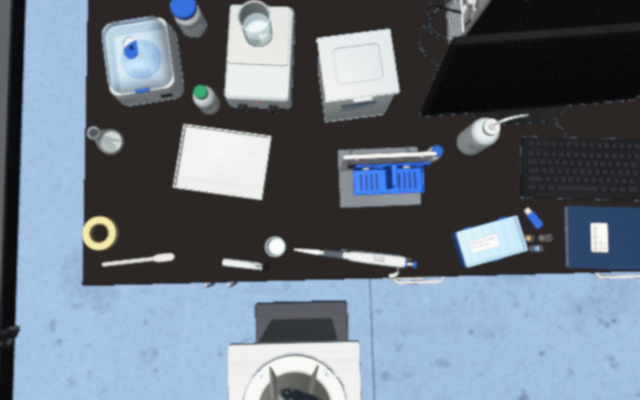

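View pics/wrist0.png

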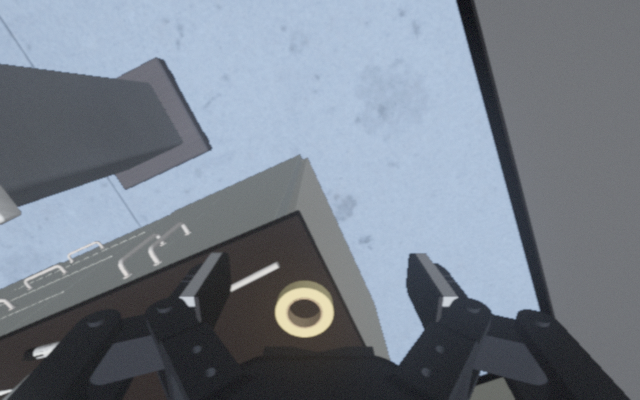

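The top view shows the stand panel at about (390,157), the ledge at (388,180), the tray at (222,162), the beaker at (275,246) and the dropper at (437,152). In the side view the ledge is at (330,240).

Run:
```python
from h import *
d=dict(np.load('/tmp/top.npz')); W=pts(d); im=d['frame']
cv2.imwrite('pics/topz.png',cv2.resize(im[120:220,160:460,::-1],None,fx=2.6,fy=2.6,interpolation=cv2.INTER_CUBIC))
hsv=cv2.cvtColor(im,cv2.COLOR_RGB2HSV)
blue=cv2.inRange(hsv,(105,120,60),(130,255,255))>0
roi=np.zeros_like(blue);roi[155:205,345:430]=1
b=blue&roi
P=W[b]; print('blue n',len(P),np.percentile(P,[1,5,50,95,99],axis=0).round(1))
hi=P[P[:,2]>170]; print('z hist',np.histogram(P[:,2],bins=np.arange(60,240,10)))
# rib: top z
# panel top
wh=(hsv[...,1]<60)&(hsv[...,2]>120); roi[:]=0; roi[140:172,335:440]=1
m=wh&roi.astype(bool)&(W[...,2]>150); Q=W[m]; print('panel',len(Q),np.percentile(Q,[1,5,50,95,99],axis=0).round(1))
rect=cv2.minAreaRect(Q[:,:2].astype(np.float32)); print(rect)
# tray
roi[:]=0; roi[115:210,165:280]=1
m=(wh&roi.astype(bool)); Q=W[m&(W[...,2]<40)]; print('tray',len(Q),cv2.minAreaRect(Q[:,:2].astype(np.float32)),np.percentile(Q[:,2],[1,25,50,75,99]))
d=dict(np.load('/tmp/side.npz')); im=d['frame'];cv2.imwrite('pics/sidez.png',cv2.resize(im[150:310,240:400,::-1],None,fx=3.7,fy=3.7,interpolation=cv2.INTER_CUBIC))
```

```text
blue n 2184 [[ 4.995e+02 -3.370e+02  4.000e-01]
 [ 5.026e+02 -3.057e+02  9.860e+01]
 [ 5.333e+02 -2.234e+02  1.046e+02]
 [ 5.564e+02 -1.568e+02  1.968e+02]
 [ 5.608e+02 -1.494e+02  2.012e+02]]
z hist (array([   0,    0,    0,  138, 1225,  161,   31,   37,   56,   33,   78,
         58,  156,  100,   33,    0,    0]), array([ 60,  70,  80,  90, 100, 110, 120, 130, 140, 150, 160, 170, 180,
       190, 200, 210, 220, 230]))
panel 503 [[ 548.5 -317.5  163.4]
 [ 567.  -309.2  170.2]
 [ 571.5 -222.1  189.6]
 [ 577.2 -129.4  193.6]
 [ 578.  -121.9  195.9]]
((526.5382690429688, -155.72740173339844), (115.17053985595703, 327.6771240234375), 35.19292449951172)
tray 5880 ((602.9600830078125, 170.09939575195312), (229.29190063476562, 167.42347717285156), 80.61497497558594) [-1.6913579   2.6936252   4.51276536  6.47813501 23.29780456]
```

```bash
ls pics
```

```text
side0.png
sidez.png
top0.png
topz.png
wrist0.png
```

View pics/topz.png

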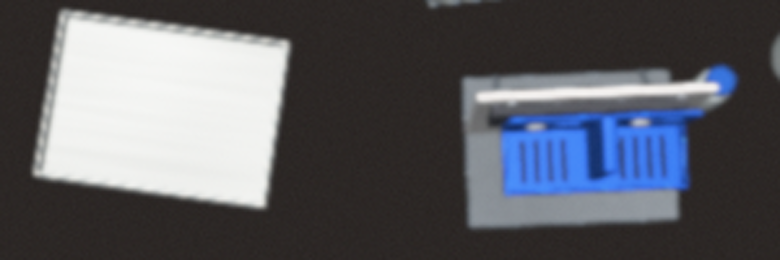

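View pics/sidez.png

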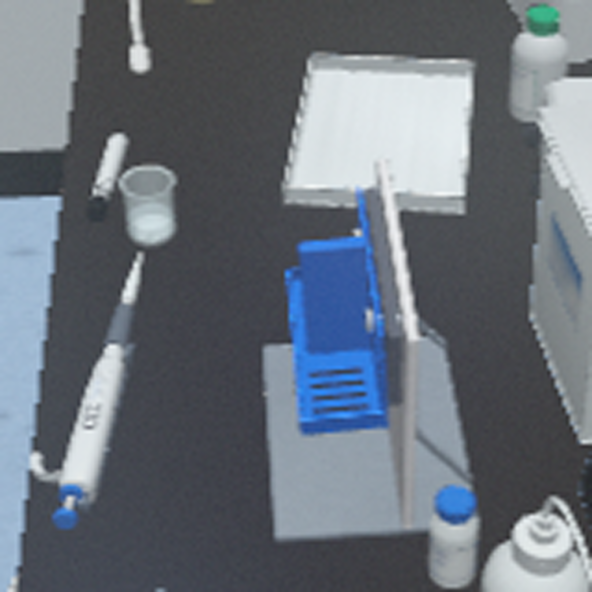

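Run:
```python
from h import *
d=dict(np.load('/tmp/top.npz')); W=pts(d); im=d['frame']
hsv=cv2.cvtColor(im,cv2.COLOR_RGB2HSV)
roi=np.zeros((400,640),bool)
roi[140:172,335:432]=1
wh=(hsv[...,1]<60)&(hsv[...,2]>110)&roi
# panel top front edge per column: high white z>182
m=wh&(W[...,2]>184)
Q=W[m]; 
A=np.polyfit(Q[:,1],Q[:,0],1); res=Q[:,0]-np.polyval(A,Q[:,1]); k=abs(res)<8; A=np.polyfit(Q[k,1],Q[k,0],1)
res=Q[k,0]-np.polyval(A,Q[k,1])
print('panel top line',A,'yaw',-np.arctan(A[0]),'res',np.percentile(res,[2,50,98]),'y ends',Q[k,1].min(),Q[k,1].max(), Q[k,2].mean())
blue=cv2.inRange(hsv,(105,120,60),(130,255,255))>0
r2=np.zeros_like(roi);r2[155:205,345:428]=1
b=blue&r2
top=b&(W[...,2]>192); P=W[top]; print('rib top',len(P),P.mean(0)); print(cv2.minAreaRect(P[:,:2].astype(np.float32)))
fl=b&(W[...,2]>90)&(W[...,2]<125); print('floor', cv2.minAreaRect(W[fl][:,:2].astype(np.float32)))
print('rail-level', )
bp=b&(W[...,2]>175)&(W[...,2]<190); print('bp',len(W[bp]),W[bp].mean(0),np.percentile(W[bp],[2,98],axis=0))
```

```text
panel top line [-3.41979989e-02  5.65001157e+02] yaw 0.034184676721866245 res [-3.70354399 -0.07638788  4.31126627] y ends -311.3021316613616 -129.81090602410043 190.40636073898474
rib top 139 [ 517.78216243 -214.73633723  279.36259556]
((457.3519287109375, -155.1657257080078), (36.88745880126953, 244.2560272216797), 44.415809631347656)
floor ((528.0947265625, -229.0710906982422), (57.34413528442383, 159.8399658203125), 0.7078782320022583)
rail-level
bp 184 [ 550.40636721 -225.76077224  183.63325035] [[ 512.25383273 -300.52710741  175.72773501]
 [ 556.70223095 -151.22249432  188.69533405]]
```

{"name": "servo_tool", "arguments": {
  "rows": [
    [[0.8, -3.5, 1.2], 0.022, 5],
    [[1.2, -3.7, 1.2], 0.022, 5],
    [[1.2, -3.7, 1.2], 0.022, 5],
    [[1.2, -3.7, 1.2], 0.022, 5],
    [[1.2, -3.7, 1.2], 0.022, 5]
  ],
  "squeeze": 40
}}

```text
clock: 0.57
eef_pos: [310.7, 385.9, 302.5]
tcp_rot: [-3.141, -0.0, 2.834]
contact_force: [1.2, -0.9, -0.5]
opening: 0.587
```

{"name": "servo_tool", "arguments": {
  "rows": [
    [[1.2, -3.8, 0], 0.022, 5],
    [[1.2, -3.8, 0], 0.022, 5],
    [[1.2, -3.8, 0], 0.022, 5],
    [[1.2, -3.8, 0], 0.022, 5],
    [[1.2, -3.8, 0], 0.022, 5]
  ]
}}

```text
clock: 0.98
eef_pos: [370.6, 195.9, 302.3]
tcp_rot: [3.141, 0.0, 2.943]
contact_force: [0.6, 0.2, -0.3]
opening: 0.585
```

{"name": "servo_tool", "arguments": {
  "rows": [
    [[1.2, -3.8, 0], 0.022, 5],
    [[1.2, -3.8, 0], 0.022, 5],
    [[1.2, -3.8, 0], 0.022, 5],
    [[1.2, -3.8, 0], 0.022, 5],
    [[1.2, -3.8, 0], 0.022, 5]
  ]
}}

```text
clock: 1.4
eef_pos: [430.7, 5.7, 302.4]
tcp_rot: [3.141, 0.001, 3.053]
contact_force: [0.6, 1.0, 0.8]
opening: 0.585
```

{"name": "servo_tool", "arguments": {
  "rows": [
    [[1.2, -3.8, 0], 0.022, 5],
    [[1.2, -3.8, 0], 0.022, 5],
    [[1.2, -3.8, 0], 0.022, 5],
    [[1.2, -3.8, 0], 0.022, 5],
    [[1.2, -3.8, 0], 0.022, 5]
  ]
}}

```text
clock: 1.82
eef_pos: [490.7, -184.4, 302.2]
tcp_rot: [3.141, -0.0, -3.121]
contact_force: [0.6, -0.0, 0.7]
opening: 0.587
```

{"name": "servo_tool", "arguments": {
  "rows": [
    [[-0.5, -3.0, 0], 0.014, 5],
    [[0, -1.0, 0], 0, 5],
    [[0, 0, 0], 0, 5]
  ]
}}

```text
clock: 2.07
eef_pos: [485.3, -224.3, 301.8]
tcp_rot: [3.142, -0.001, -3.111]
contact_force: [-0.2, 0.6, 0.4]
opening: 0.589
```

```bash
cat >> h.py <<'E'
from scipy.spatial.transform import Rotation as R
def wristT(d,s):
    T=np.eye(4);T[:3,:3]=R.from_euler('xyz',s['tcp_rot']).as_matrix();T[:3,3]=s['eef_pos']
    return T@d['hand_eye']
def wgrab(save):
    s=r.sense(); d=grab('wrist',save); d['camera_from_world']=np.linalg.inv(wristT(d,s))
    np.savez('/tmp/wrist.npz',**{k:np.array(v) for k,v in d.items()}); return d
E
python3 - <<'E'
from h import *
wgrab('wrist1'); print(r.sense()['eef_pos'],r.sense()['tcp_rot'])
E
```

```text
[ 485.3087917  -222.68143983  301.84070943] [ 3.14078625e+00 -7.68401121e-04 -3.10998627e+00]
```

View pics/wrist1.png

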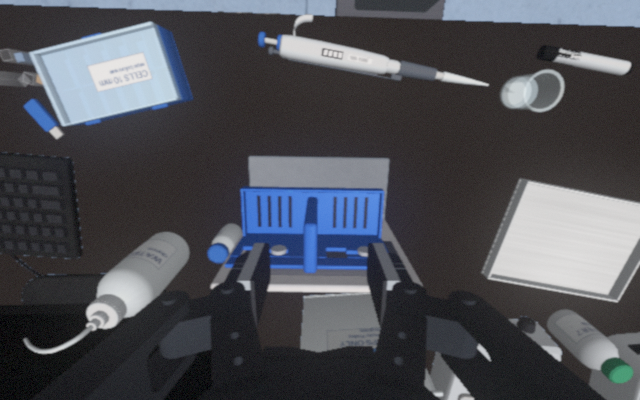

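The wrist view has the ledge upside down: its rib runs from (312,200) to (312,270), white stud heads are at (280,250) and (364,250), and the base's front edge is at row 157.

Run:
```python
from h import *
d=dict(np.load('/tmp/wrist.npz')); W=pts(d); im=d['frame']
cv2.imwrite('pics/wz.png',cv2.resize(im[145:300,210:430,::-1],None,fx=3.6,fy=3.6,interpolation=cv2.INTER_CUBIC))
hsv=cv2.cvtColor(im,cv2.COLOR_RGB2HSV)
blue=cv2.inRange(hsv,(105,130,50),(130,255,255))>0
roi=np.zeros((400,640),bool); roi[180:275,240:388]=1
b=blue&roi
z=W[...,2]
P=W[b&(z>190)&(z<210)]; print('ribtop',len(P),cv2.minAreaRect(P[:,:2].astype(np.float32)),np.percentile(P,[2,50,98],axis=0).round(1))
A=np.polyfit(P[:,0],P[:,1],1); print('rib dir',A)
P=W[b&(z>80)&(z<125)]; print('floor',cv2.minAreaRect(P[:,:2].astype(np.float32)),np.percentile(P,[1,50,99],axis=0).round(1))
# front rim edge line (first blue row per col)
f=200/np.tan(np.radians(float(d['vertical_fov']))/2); C=np.linalg.inv(d['camera_from_world'])
def ray(u,v,zz):
    dv=C[:3,:3]@np.array([(u-d['cx'])/f,(v-d['cy'])/f,1]); t=(zz-C[2,3])/dv[2]; return C[:3,3]+t*dv
cols=[c for c in range(250,376)]; E=np.array([ray(c,np.argmax(b[:,c])-0.5,114) for c in cols]); a=np.polyfit(E[:,1],E[:,0],1); print('front rim',a,np.std(E[:,0]-np.polyval(a,E[:,1])))
# base front edge grey
g=(hsv[...,2]>80)&(hsv[...,1]<80); g[:140]=0
cols=range(260,380); E=np.array([ray(c,np.argmax(g[:,c])-0.5,11) for c in cols]); a=np.polyfit(E[:,1],E[:,0],1); print('base front',a,np.std(E[:,0]-np.polyval(a,E[:,1])),E[[0,-1]])
# stud heads
w=(hsv[...,1]<90)&(hsv[...,2]>110); w2=np.zeros_like(w); w2[238:262,265:380]=w[238:262,265:380]
n,l,st,ce=cv2.connectedComponentsWithStats(w2.astype(np.uint8))
for i in range(1,n):
    if st[i,4]>15: print(st[i],ce[i],np.median(W[l==i],axis=0))
```

```text
ribtop 685 ((528.5858154296875, -229.34609985351562), (45.717140197753906, 11.347551345825195), 1.331878423690796) [[ 506.4 -235.1  192.6]
 [ 526.6 -229.4  196.8]
 [ 550.2 -224.   198.6]]
rib dir [ 9.02588773e-03 -2.34255506e+02]
floor ((528.4993896484375, -230.03189086914062), (57.53330612182617, 159.329345703125), 0.7320475578308105) [[ 499.6 -307.7   99.1]
 [ 531.6 -231.7  101.8]
 [ 557.2 -151.8  123.7]]
front rim [-1.60011786e-02  4.93465136e+02] 0.3389760038005448
base front [-1.69204116e-02  4.75019115e+02] 0.40719317106022096 [[ 480.60176808 -305.75659234   11.        ]
 [ 478.13336952 -138.98703398   11.        ]]
[271 245  16  11 125] [278.528 250.536] [ 550.6401164  -261.41259174  159.46477745]
[358 246  10  11  69] [362.4057971  252.07246377] [ 549.70322997 -177.2598061   160.31863881]
```

View pics/wz.png

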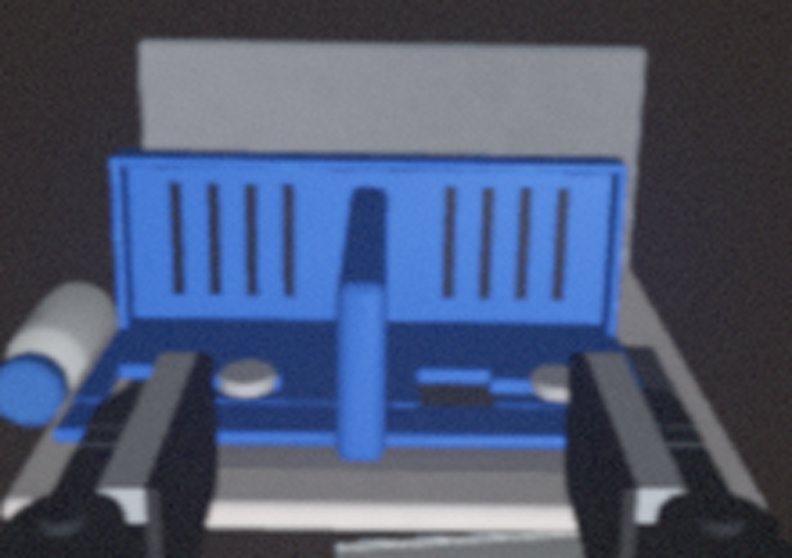

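{"name": "servo_tool", "arguments": {
  "rows": [
    [[1.5, -0.3, 0], -0.016, 4],
    [[1.5, -0.3, -1], 0, 4],
    [[1.3, -0.1, -2], 0, 4],
    [[0, 0, -2.5], 0, 4],
    [[0, 0, -2.5], 0, 4]
  ]
}}

```text
clock: 2.53
eef_pos: [529.7, -227.3, 221.9]
tcp_rot: [3.142, 0.001, -3.122]
contact_force: [0.6, 0.1, -0.7]
opening: 0.469
```

{"name": "servo_tool", "arguments": {
  "rows": [
    [[0, 0, -2.5], 0, 4],
    [[0, 0, -1.5], 0, 4],
    [[0, 0, -1.0], 0, 3],
    [[0, 0, -0.2], 0, 2.4],
    [[0, 0, 0], 0, 2.4]
  ]
}}

```text
clock: 2.95
eef_pos: [528.8, -228.3, 170.3]
tcp_rot: [3.141, -0.0, -3.123]
contact_force: [-0.5, -0.7, 0.5]
opening: 0.282
```

Run:
```python
from h import *
wgrab('wrist2'); grab('side','side2');s=r.sense(); print(s['eef_pos'],s['tcp_rot'],s['contact_force'],s['opening'])
im=cv2.imread('pics/side2.png');cv2.imwrite('pics/side2z.png',cv2.resize(im[150:310,240:400],None,fx=3.7,fy=3.7,interpolation=cv2.INTER_CUBIC))
```

```text
[ 529.47595809 -229.01498561  171.47156104] [-3.14102110e+00  1.55760949e-03 -3.12301503e+00] [-0.30753537  0.17994199 -0.28058438] 0.28314457805651944
```

View pics/wrist2.png

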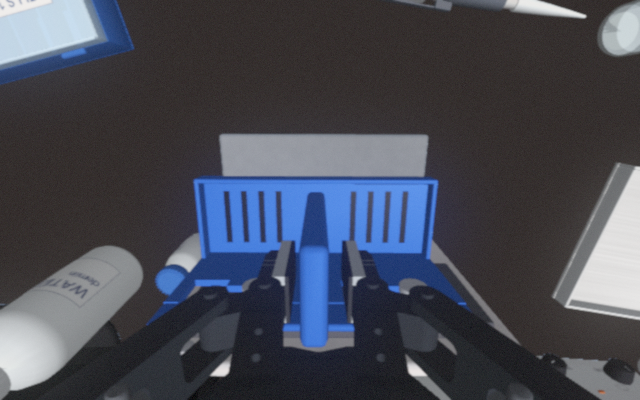

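View pics/side2z.png

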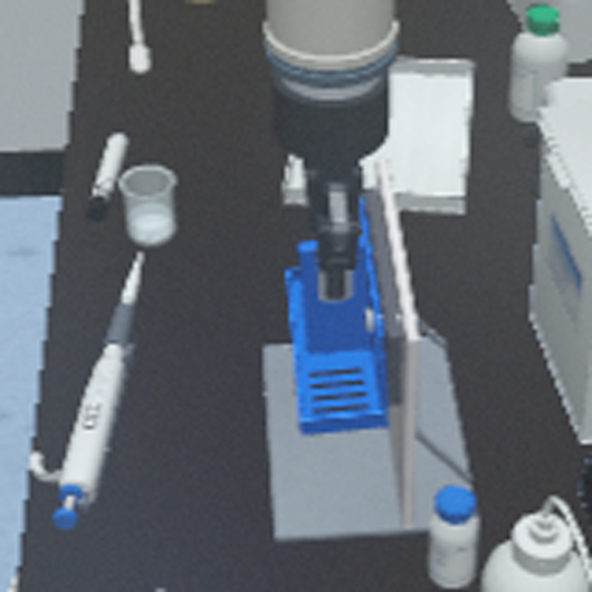

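The fingers straddle the rib centrally (rib at column 314, pads at 288 and 350). Next I push to +y.

{"name": "servo_tool", "arguments": {
  "rows": [
    [[0, 0.3, 0], 0, 2.4],
    [[0, 0.3, 0], 0, 2.4],
    [[0, 0.3, 0], 0, 2.4],
    [[-0.02, 0.3, 0], 0, 2.4],
    [[-0.02, 0.3, 0], 0, 2.4]
  ]
}}

```text
clock: 3.47
eef_pos: [528.6, -214.2, 170.7]
tcp_rot: [-3.141, 0.001, -3.123]
contact_force: [-0.5, -1.2, -0.4]
opening: 0.277
```

{"name": "servo_tool", "arguments": {
  "rows": [
    [[0, 0.3, 0], 0, 2.4],
    [[0, 0.3, 0], 0, 2.4],
    [[0, 0.3, 0], 0, 2.4],
    [[-0.02, 0.3, 0], 0, 2.4],
    [[-0.02, 0.3, 0], 0, 2.4]
  ]
}}

```text
clock: 3.88
eef_pos: [527.7, -198.8, 170.1]
tcp_rot: [3.141, -0.0, -3.123]
contact_force: [0.3, -1.4, -1.1]
opening: 0.276
```

{"name": "servo_tool", "arguments": {
  "rows": [
    [[0, 0.2, 0], 0, 2.4],
    [[0, 0.2, 0], 0, 2.4],
    [[-0.01, 0.15, 0], 0, 2.4],
    [[0, 0.1, 0], 0, 2.4],
    [[0, 0, 0], 0, 2.4]
  ]
}}

```text
clock: 4.3
eef_pos: [527.8, -192.5, 170.3]
tcp_rot: [3.141, -0.0, -3.123]
contact_force: [-0.3, -0.5, 0.2]
opening: 0.28
```

{"name": "servo_tool", "arguments": {
  "rows": [
    [[0, 0.15, 0], 0, 2.4],
    [[0, 0.1, 0], 0, 2.4],
    [[0, 0, 0], 0, 2.4]
  ]
}}

```text
clock: 4.55
eef_pos: [527.8, -190.1, 170.3]
tcp_rot: [3.141, 0.0, -3.123]
contact_force: [-0.0, 0.3, -0.3]
opening: 0.278
```

Run:
```python
from h import *
wgrab('wrist3'); grab('side','side3')
im=cv2.imread('pics/side3.png');cv2.imwrite('pics/side3z.png',cv2.resize(im[150:310,240:400],None,fx=3.7,fy=3.7,interpolation=cv2.INTER_CUBIC))
```

```text
(no output)
```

View pics/wrist3.png

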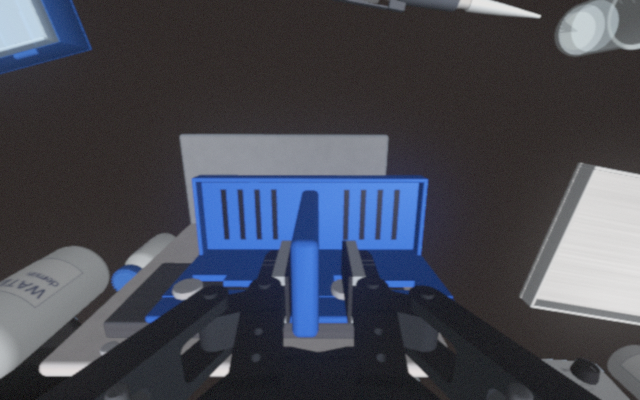

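View pics/side3z.png

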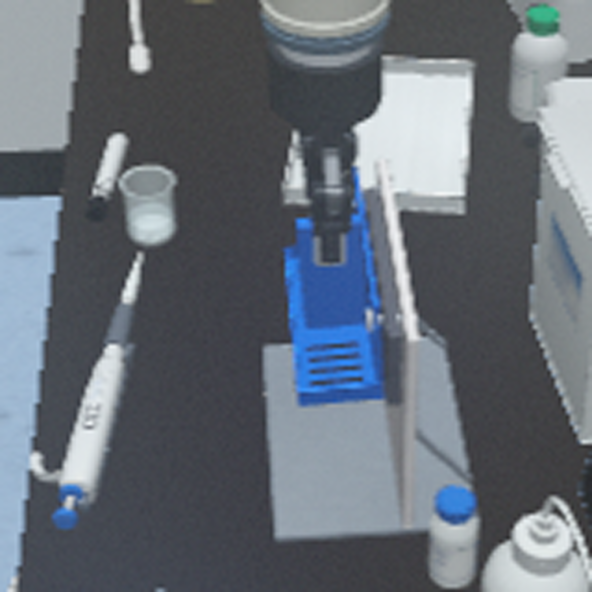

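The right pad, at column 290, touches the rib and the studs now show nearer the openings. I keep pushing until I reach the firm stop.

{"name": "servo_tool", "arguments": {
  "rows": [
    [[0, 0.15, 0], 0, 2.4],
    [[0, 0.1, 0], 0, 2.4],
    [[0, 0, 0], 0, 2.4]
  ]
}}

```text
clock: 4.9
eef_pos: [527.9, -188.3, 170.4]
tcp_rot: [-3.14, 0.0, -3.123]
contact_force: [-0.3, -4.9, -0.6]
opening: 0.279
```

{"name": "servo_tool", "arguments": {
  "rows": [
    [[0, 0.15, 0], 0, 2.4],
    [[0, 0.1, 0], 0, 2.4],
    [[0, 0, 0], 0, 2.4]
  ]
}}

```text
clock: 5.15
eef_pos: [528.4, -187.7, 170.7]
tcp_rot: [-3.137, 0.001, -3.123]
contact_force: [-0.4, -14.5, -1.2]
opening: 0.281
```

{"name": "servo_tool", "arguments": {
  "rows": [
    [[0, -0.3, 0], 0, 2.4],
    [[0, -0.3, -0.3], 0, 2.4],
    [[0, -0.2, -0.3], 0, 2.4],
    [[0, 0, 0], 0, 2.4],
    [[0, 0, 0], 0, 2.4]
  ]
}}

```text
clock: 5.57
eef_pos: [527.5, -193.0, 163.8]
tcp_rot: [3.141, -0.001, -3.124]
contact_force: [0.2, -0.3, -0.2]
opening: 0.279
```

Run:
```python
from h import *
d=wgrab('wrist4');s=r.sense(); print(s['eef_pos'],s['tcp_rot'],s['contact_force'])
W=pts(d); hsv=cv2.cvtColor(d['frame'],cv2.COLOR_RGB2HSV)
b=(cv2.inRange(hsv,(105,130,50),(130,255,255))>0); roi=np.zeros_like(b);roi[180:350,285:345]=1
P=W[b&roi&(W[...,2]>180)&(W[...,2]<205)];print(len(P),cv2.minAreaRect(P[:,:2].astype(np.float32)),np.percentile(P,[2,50,98],axis=0).round(1))
```

```text
[ 527.65721512 -192.99899347  163.98378944] [ 3.14110207e+00 -5.94465417e-04 -3.12346382e+00] [-0.467016    0.21614781 -0.27155962]
3111 ((528.8787841796875, -196.90150451660156), (46.90983581542969, 17.36724281311035), 1.0933377742767334) [[ 506.1 -200.3  182.1]
 [ 524.9 -194.3  190.2]
 [ 549.9 -188.6  192.1]]
```

View pics/wrist4.png

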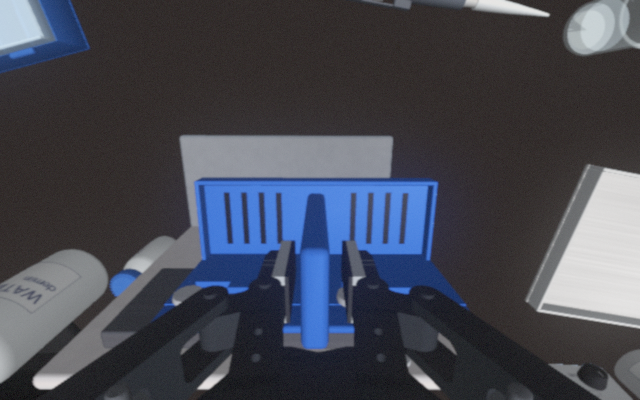

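The rib is centred between the pads at column 314, and its top is about 6–7 mm lower, so the ledge has dropped. Now I grip it.

{"name": "servo_tool", "arguments": {
  "rows": [
    [[0, 0, 0], 0, 1.6],
    [[0, 0, 0], 0, 1.2],
    [[0, 0, 0], 0, 0.8],
    [[0, 0, 0], 0, 0.8],
    [[0, 0, 0], 0, 0.8]
  ],
  "squeeze": 50
}}

```text
clock: 6.03
eef_pos: [528.2, -194.3, 164.6]
tcp_rot: [-3.14, 0.001, -3.123]
contact_force: [0.3, -6.6, -1.2]
opening: 0.131
```

{"name": "servo_tool", "arguments": {
  "rows": [
    [[0, 0.1, 0], 0, 0.8],
    [[0, 0.05, 0], 0, 0.8],
    [[0, 0, 0], 0, 0.8]
  ]
}}

```text
clock: 6.28
eef_pos: [528.2, -194.0, 164.7]
tcp_rot: [-3.137, 0.001, -3.123]
contact_force: [1.0, -12.5, -1.5]
opening: 0.136
```

{"name": "servo_tool", "arguments": {
  "rows": [
    [[0, -0.3, 0], 0, 0.8],
    [[0, -0.3, 0], 0, 0.8],
    [[0.01, -0.3, 0], 0, 0.8],
    [[0, 0, 0], 0, 0.8],
    [[0, 0, 0], 0, 0.8]
  ]
}}

```text
clock: 6.7
eef_pos: [528.2, -201.0, 164.5]
tcp_rot: [-3.141, 0.001, -3.123]
contact_force: [-0.8, 0.2, 2.2]
opening: 0.132
```

{"name": "servo_tool", "arguments": {
  "rows": [
    [[0, 0, 0.2], 0, 0.8],
    [[0, 0, 0.2], 0, 0.8],
    [[0, 0, 0.2], 0, 0.8],
    [[0, 0, 0.15], 0, 0.8],
    [[0, 0, 0], 0, 0.8]
  ]
}}

```text
clock: 7.12
eef_pos: [527.8, -200.7, 172.0]
tcp_rot: [3.142, -0.0, -3.123]
contact_force: [0.2, 0.8, -2.6]
opening: 0.138
```

Run:
```python
from h import *
d=wgrab('wrist5');s=r.sense(); print(s['eef_pos'],s['tcp_rot'],s['contact_force'])
W=pts(d); hsv=cv2.cvtColor(d['frame'],cv2.COLOR_RGB2HSV)
b=(cv2.inRange(hsv,(105,130,50),(130,255,255))>0); roi=np.zeros_like(b);roi[180:350,285:345]=1
P=W[b&roi&(W[...,2]>180)&(W[...,2]<205)];print(len(P),np.percentile(P,[2,50,98],axis=0).round(1))
```

```text
[ 527.78405758 -200.68394303  171.83797572] [ 3.14155109e+00 -2.43744631e-04 -3.12328728e+00] [-0.0797089  -0.04711532 -2.46749702]
3323 [[ 506.1 -206.7  182.8]
 [ 523.4 -200.4  197.8]
 [ 552.5 -194.3  199.6]]
```

View pics/wrist5.png

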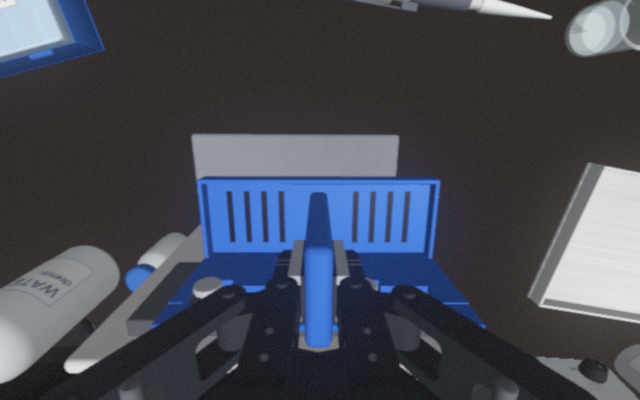

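The force reading is only the ledge's weight (2.5 N), so I pull gently toward the robot.

{"name": "servo_tool", "arguments": {
  "rows": [
    [[-0.1, 0, 0], 0, 0.8],
    [[-0.1, 0, 0], 0, 0.8],
    [[-0.1, 0, 0], 0, 0.8],
    [[-0.1, -0.01, 0], 0, 0.8],
    [[-0.1, 0, 0], 0, 0.8]
  ]
}}

```text
clock: 7.58
eef_pos: [522.7, -200.9, 171.7]
tcp_rot: [3.142, -0.0, -3.123]
contact_force: [-0.7, -0.6, -2.1]
opening: 0.136
```

{"name": "servo_tool", "arguments": {
  "rows": [
    [[-0.15, 0, 0], 0, 0.8],
    [[-0.15, -0.01, 0], 0, 0.8],
    [[-0.15, 0, 0], 0, 0.8],
    [[-0.15, 0, 0], 0, 0.8],
    [[-0.15, 0, 0], 0, 0.8]
  ]
}}

```text
clock: 8.0
eef_pos: [515.3, -201.0, 171.8]
tcp_rot: [3.142, -0.0, -3.123]
contact_force: [0.5, -0.2, -2.7]
opening: 0.133
```

{"name": "servo_tool", "arguments": {
  "rows": [
    [[-0.5, 0, 0], 0, 0.8],
    [[-0.8, 0, 0], 0, 0.8],
    [[-0.8, 0, 0], 0, 0.8],
    [[-0.8, 0, 0], 0, 0.8],
    [[-0.5, 0, 0], 0, 0.8]
  ]
}}

```text
clock: 8.42
eef_pos: [479.9, -200.8, 171.7]
tcp_rot: [3.141, -0.001, -3.124]
contact_force: [-0.5, 0.1, -2.9]
opening: 0.133
```

Run:
```python
from h import *
d=wgrab('wrist6');s=r.sense(); print(s['eef_pos'],s['tcp_rot'],s['contact_force'])
d=grab('side','side6')
im=cv2.imread('pics/side6.png');cv2.imwrite('pics/side6z.png',cv2.resize(im[150:310,240:400],None,fx=3.7,fy=3.7,interpolation=cv2.INTER_CUBIC))
# tray from top image, initial
d=dict(np.load('/tmp/top.npz')); W=pts(d); hsv=cv2.cvtColor(d['frame'],cv2.COLOR_RGB2HSV)
w=((hsv[...,1]<60)&(hsv[...,2]>80)).astype(np.uint8); m=np.zeros_like(w); m[115:210,165:280]=w[115:210,165:280]
m=cv2.morphologyEx(m,cv2.MORPH_CLOSE,np.ones((7,7)))
c=max(cv2.findContours(m,0,2)[0],key=cv2.contourArea); box=cv2.boxPoints(cv2.minAreaRect(c)); print(box)
f=200/np.tan(np.radians(float(d['vertical_fov']))/2); C=np.linalg.inv(d['camera_from_world'])
B=[]
for u,v in box:
    dv=C[:3,:3]@np.array([(u-d['cx'])/f,(v-d['cy'])/f,1]); t=(20-C[2,3])/dv[2]; B.append((C[:3,3]+t*dv)[:2])
B=np.array(B); print(B.round(1),B.mean(0)); 
for i in range(4): e=B[(i+1)%4]-B[i]; print(np.linalg.norm(e).round(1),np.arctan2(e[1],e[0]).round(4))
```

```text
[ 479.33287209 -200.77695604  171.64486003] [ 3.14123169e+00 -1.35416713e-03 -3.12366566e+00] [-1.50449022  0.39387513 -3.29308484]
[[171.28523 188.09267]
 [180.56264 121.99126]
 [271.86932 134.80623]
 [262.59192 200.90764]]
[[535.1 292.1]
 [701.2 269.3]
 [662.7  41.3]
 [497.6  67.1]] [599.15928617 167.45877007]
167.6 -0.1365
231.2 -1.7382
167.1 2.987
228.1 1.4054
```

View pics/wrist6.png

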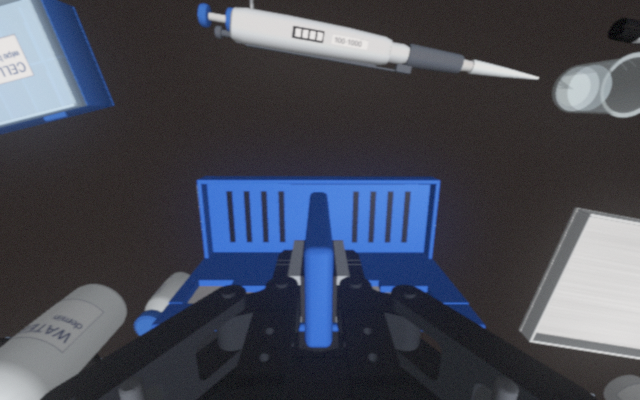

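View pics/side6z.png

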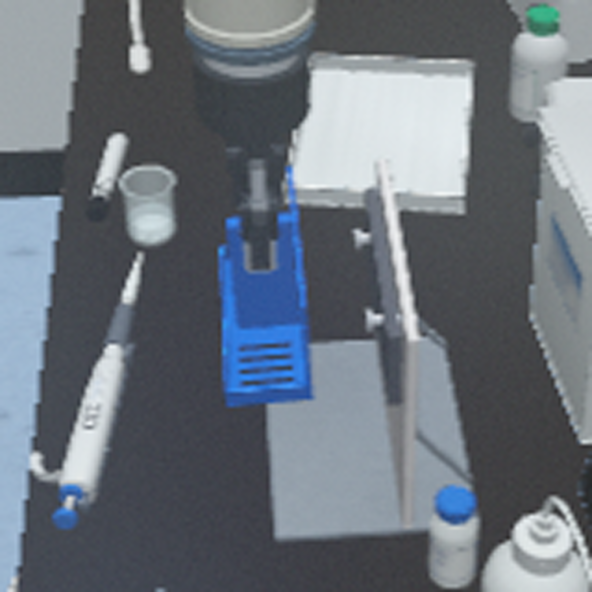

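The ledge is free of both studs and hangs upright. The tray centre is about (599,167) with yaw about -0.15. I carry the ledge along +y first, then diagonally.

{"name": "servo_tool", "arguments": {
  "rows": [
    [[-0.3, 1, 0.5], 0, 0.8],
    [[-0.2, 2, 0.8], 0, 0.8],
    [[0, 3, 0.7], 0, 0.8],
    [[0, 3, 0], -0.01, 0.8],
    [[0, 3, 0], -0.01, 0.8]
  ],
  "squeeze": 60
}}

```text
clock: 8.93
eef_pos: [476.8, -79.5, 192.7]
tcp_rot: [-3.142, 0.002, 3.138]
contact_force: [0.6, 0.3, -1.9]
opening: 0.13
```

{"name": "servo_tool", "arguments": {
  "rows": [
    [[0, 3, 0], -0.01, 0.8],
    [[0, 3, 0], -0.01, 0.8],
    [[0.5, 3, 0], -0.01, 0.8],
    [[1, 3, 0], -0.01, 0.8],
    [[1.5, 3, 0], -0.02, 0.8]
  ]
}}

```text
clock: 9.35
eef_pos: [505.6, 71.1, 192.3]
tcp_rot: [3.141, -0.0, 3.08]
contact_force: [0.7, -0.6, -2.1]
opening: 0.135
```

{"name": "servo_tool", "arguments": {
  "rows": [
    [[2, 2.5, 0], -0.02, 0.8],
    [[2, 2.5, 0], -0.02, 0.8],
    [[2.2, 2, 0], -0.02, 0.8],
    [[2, 2, 0], -0.02, 0.8],
    [[1, 1, 0], -0.01, 0.8]
  ]
}}

```text
clock: 9.77
eef_pos: [600.5, 172.3, 192.3]
tcp_rot: [3.14, 0.002, 2.99]
contact_force: [0.0, -0.8, -2.5]
opening: 0.134
```

{"name": "servo_tool", "arguments": {
  "rows": [
    [[0, -0.4, -1], 0, 0.8],
    [[0, 0, -2], 0, 0.8],
    [[0, 0, -2.5], 0, 0.8],
    [[0, 0, -2], 0, 0.8],
    [[0, 0, -1], 0, 0.8]
  ]
}}

```text
clock: 10.18
eef_pos: [596.3, 164.6, 104.2]
tcp_rot: [-3.14, -0.004, 2.99]
contact_force: [-0.4, -0.1, -1.8]
opening: 0.131
```

Run:
```python
from h import *
d=wgrab('wrist7');s=r.sense(); print(s['eef_pos'],s['tcp_rot'],s['contact_force'])
d=grab('side','side7')
im=cv2.imread('pics/side7.png');cv2.imwrite('pics/side7z.png',cv2.resize(im[110:240,270:430],None,fx=4,fy=4,interpolation=cv2.INTER_CUBIC))
d=grab('top','top7'); 
im=cv2.imread('pics/top7.png');cv2.imwrite('pics/top7z.png',cv2.resize(im[100:230,150:310],None,fx=4,fy=4,interpolation=cv2.INTER_CUBIC))
```

```text
[595.94129615 164.51009442 103.29021169] [-3.13949583 -0.00475939  2.98991566] [-0.87890158 -0.00481817 -4.4548755 ]
```

View pics/wrist7.png

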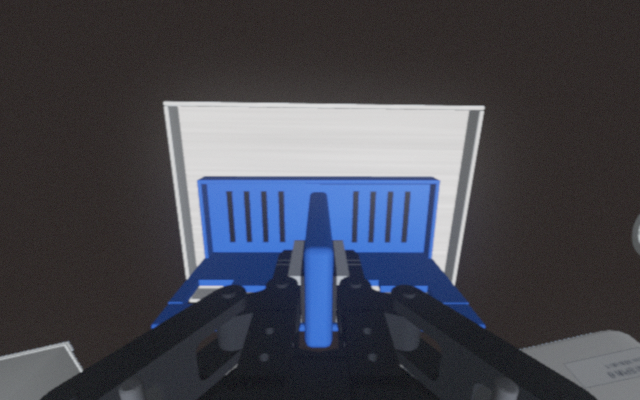

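View pics/side7z.png

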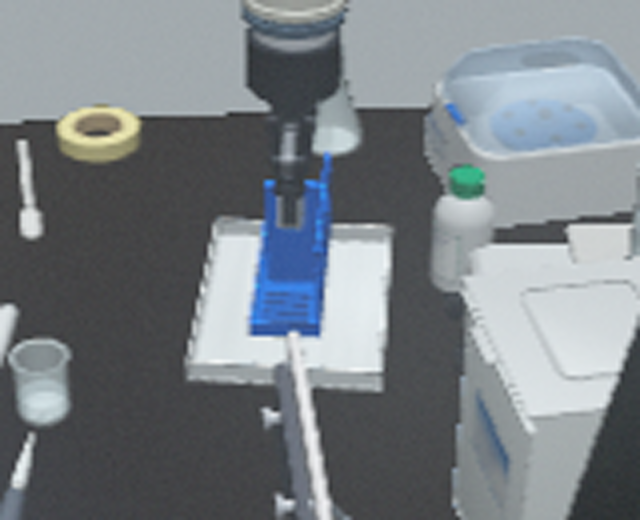

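View pics/top7z.png

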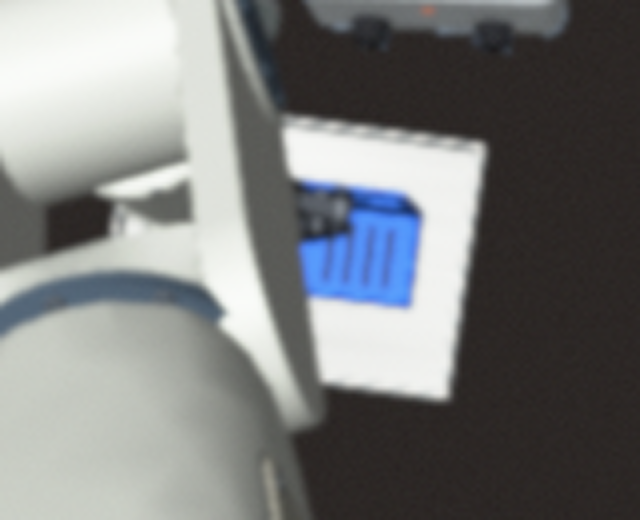

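The ledge is over the tray, clear of the walls on all sides. I let the arm settle, then lower slowly.

{"name": "servo_tool", "arguments": {
  "rows": [
    [[0, 0, 0], 0, 0.8],
    [[0, 0, 0], 0, 0.8],
    [[0, 0, -0.5], 0, 0.8],
    [[0, 0, -0.5], 0, 0.8],
    [[0, 0, 0], 0, 0.8]
  ]
}}

```text
clock: 10.75
eef_pos: [598.0, 164.9, 96.1]
tcp_rot: [-3.141, -0.001, 2.99]
contact_force: [0.9, -0.8, -2.7]
opening: 0.131
```

{"name": "servo_tool", "arguments": {
  "rows": [
    [[0, 0, -0.5], 0, 0.8],
    [[0, 0, -0.5], 0, 0.8],
    [[0, 0, -0.4], 0, 0.8],
    [[0, 0, -0.2], 0, 0.8],
    [[0, 0, 0], 0, 0.8]
  ]
}}

```text
clock: 11.17
eef_pos: [598.0, 164.9, 80.0]
tcp_rot: [-3.141, -0.001, 2.99]
contact_force: [-0.1, -0.1, -1.4]
opening: 0.134
```

{"name": "servo_tool", "arguments": {
  "rows": [
    [[0, 0, -0.1], 0, 0.8],
    [[0, 0, -0.1], 0, 0.8],
    [[0, 0, -0.05], 0, 0.8],
    [[0, 0, 0], 0, 0.8]
  ]
}}

```text
clock: 11.5
eef_pos: [598.5, 165.0, 78.3]
tcp_rot: [3.142, 0.0, 2.99]
contact_force: [-0.3, -0.5, -2.3]
opening: 0.132
```

{"name": "servo_tool", "arguments": {
  "rows": [
    [[0, 0, -0.1], 0, 0.8],
    [[0, 0, -0.1], 0, 0.8],
    [[0, 0, 0], 0, 0.8]
  ]
}}

```text
clock: 11.75
eef_pos: [599.3, 165.0, 77.3]
tcp_rot: [3.141, 0.002, 2.99]
contact_force: [-0.4, -1.5, 5.3]
opening: 0.133
```

{"name": "servo_tool", "arguments": {
  "rows": [
    [[0, 0, -0.1], 0, 0.8],
    [[0, 0, 0], 0, 0.8]
  ]
}}

```text
clock: 11.92
eef_pos: [600.0, 165.0, 77.0]
tcp_rot: [3.141, 0.003, 2.99]
contact_force: [-0.3, -2.0, 10.3]
opening: 0.131
```

Contact is at TCP z of about 77, close to the predicted 75. I release slowly.

{"name": "servo_tool", "arguments": {
  "rows": [
    [[0, 0, 0.1], 0, 0.8],
    [[0, 0, 0.05], 0, 1.4],
    [[0, 0, 0], 0, 1.8],
    [[0, 0, 0], 0, 2.4],
    [[0, 0, 0], 0, 2.8]
  ],
  "squeeze": 20
}}

```text
clock: 12.33
eef_pos: [598.3, 165.1, 76.7]
tcp_rot: [-3.142, -0.0, 2.99]
contact_force: [-0.9, 0.2, -0.9]
opening: 0.336
```

{"name": "servo_tool", "arguments": {
  "rows": [
    [[0, 0, 0], 0, 2.8],
    [[0, 0, 0.5], 0, 2.8],
    [[0, 0, 1], 0, 2.8],
    [[0, 0, 2], 0, 2.8],
    [[0, 0, 3], 0, 2.8]
  ]
}}

```text
clock: 12.75
eef_pos: [596.9, 164.6, 141.1]
tcp_rot: [-3.14, -0.004, 2.99]
contact_force: [-0.3, -0.3, -0.4]
opening: 0.331
```

{"name": "servo_tool", "arguments": {
  "rows": [
    [[0, 0, 3], 0, 3],
    [[0, 0, 3], 0, 3],
    [[-1, -2, 3], 0, 3],
    [[-2, -3, 1], 0, 3],
    [[-2, -3, 0], 0, 3]
  ]
}}

```text
clock: 13.17
eef_pos: [550.0, 85.0, 246.2]
tcp_rot: [3.14, 0.007, 2.991]
contact_force: [0.9, -0.9, -0.6]
opening: 0.354
```

{"name": "servo_tool", "arguments": {
  "rows": [
    [[-2, -3, 0], 0, 3],
    [[-2, -3, 0], 0, 3],
    [[-2, -3, 0], 0, 3],
    [[-2, -3, 0], 0, 3],
    [[0, 0, 0], 0, 3]
  ]
}}

```text
clock: 13.58
eef_pos: [464.9, -38.5, 242.5]
tcp_rot: [-3.14, -0.001, 2.988]
contact_force: [1.5, 0.6, -0.1]
opening: 0.348
```

Run:
```python
from h import *
s=r.sense(); print(s['eef_pos'],s['contact_force'],s['clock'])
d=grab('side','side8')
im=cv2.imread('pics/side8.png');cv2.imwrite('pics/side8z.png',cv2.resize(im[110:310,240:440],None,fx=3,fy=3,interpolation=cv2.INTER_CUBIC))
W=pts(d);hsv=cv2.cvtColor(d['frame'],cv2.COLOR_RGB2HSV)
b=(cv2.inRange(hsv,(105,130,50),(130,255,255))>0)&(W[...,0]>540)&(W[...,0]<660)&(W[...,1]>60)&(W[...,1]<270)&(W[...,2]<150);print('side',b.sum(),np.percentile(W[b],[1,50,99],axis=0).round(1))
d=grab('top','top8'); 
W=pts(d);hsv=cv2.cvtColor(d['frame'],cv2.COLOR_RGB2HSV)
b=(cv2.inRange(hsv,(105,130,50),(130,255,255))>0)&(W[...,0]>540)&(W[...,0]<660)&(W[...,1]>60)&(W[...,1]<270)&(W[...,2]<150);print('top',b.sum(),np.percentile(W[b],[1,50,99],axis=0).round(1))
P=W[b];k=P[:,2]<25;print(cv2.minAreaRect(P[k,:2].astype(np.float32)))
# floor slab plane fit (tilt)
k=(P[:,2]<12)
A=np.c_[P[k,:2],np.ones(k.sum())];c=np.linalg.lstsq(A,P[k,2],rcond=None)[0];print('floor plane',k.sum(),c,np.median(P[k,2]))
P=P[P[:,2]>95];print('ribtop',len(P),np.percentile(P,[5,50,95],axis=0).round(1))
im=cv2.imread('pics/top8.png');cv2.imwrite('pics/top8z.png',cv2.resize(im[100:280,150:400],None,fx=3,fy=3,interpolation=cv2.INTER_CUBIC))
```

```text
[464.88458519 -38.49829948 242.46693924] [ 1.47962441  0.61723642 -0.13447356] 13.5833
side 563 [[566.   81.    4.1]
 [599.9 157.3  41.5]
 [635.3 216.  103.8]]
top 1522 [[567.3 100.3   2.9]
 [604.5 162.3  10.6]
 [634.9 241.7 105.7]]
((604.2576293945312, 174.02664184570312), (140.04901123046875, 67.2559585571289), 81.45968627929688)
floor plane 867 [-6.38346478e-03 -2.85515188e-03  1.22874133e+01] 8.086821039648385
ribtop 112 [[580.6 158.2  98.8]
 [601.3 164.6 103.4]
 [620.5 171.7 107.1]]
```

View pics/side8z.png

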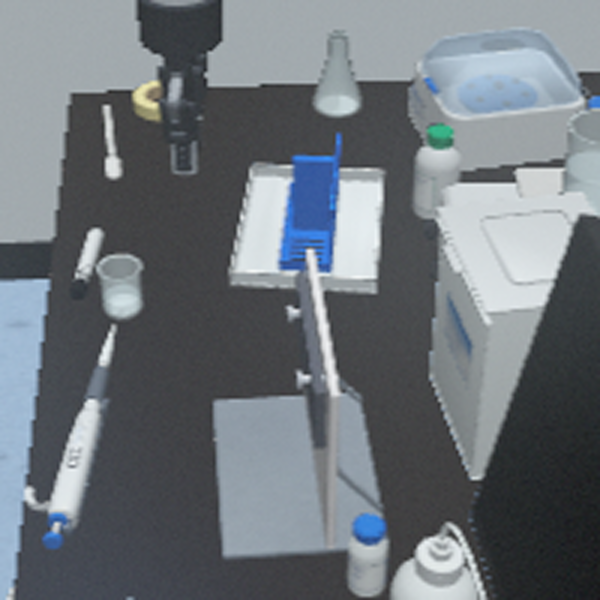

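View pics/top8z.png

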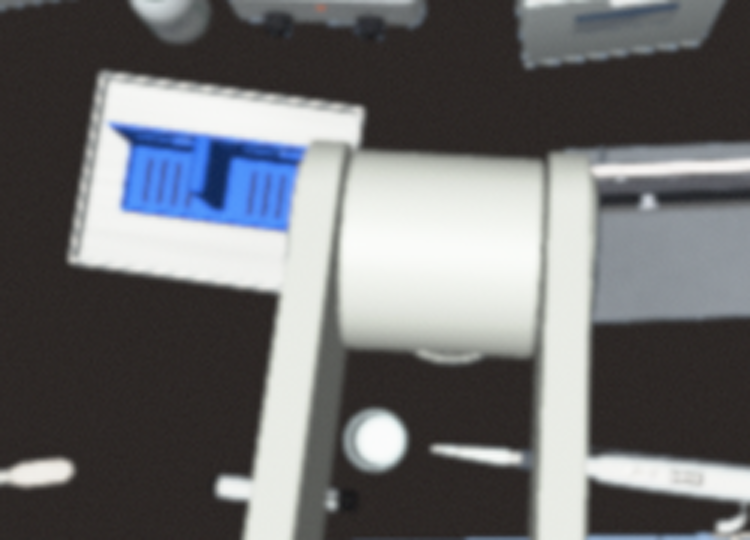

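The ledge stands flat: its rib top is at about 103 mm, and the floor plane tilts less than 0.01 rad. It is central in the tray, and the beaker and dropper look undisturbed.

```bash
python3 -c "
from h import *
print(r.sign_off())"
```

```text
the job is handed in; nothing more can be done
None
```

The ledge is off the stand and standing upright in the middle of the aluminium tray, and I have handed the job in. The sign-off gives no verdict, so I can't confirm how it was judged.

- **Sliding:** I pushed the rib about 35 mm to the left until it met the firm stop (about 15 N at the wrist). The ledge had dropped by about 6–7 mm on the way.
- **Taking it off:** I gripped the rib, went 6.5 mm back from the stop and 7.5 mm up, then pulled it toward the robot. The readings during the pull showed almost nothing beyond the ledge's weight.
- **Setting down:** I lowered it until about 10 N of contact, released it and moved the arm clear. The whole job took about 14 s of the 64 s allowed.

**Last checks:** These come from the side and top pictures after release.
- The rib top reads about 103 mm high, which puts the underside on the tray floor.
- The ledge floor tilts less than 0.01 rad. Its median height read 8 mm where about 7 mm was expected, within camera accuracy.
- The ledge is well clear of the walls, though the arm hid the right end of the tray in the top picture; the side picture shows it clear there.
- The beaker and dropper bottle look undisturbed. I judged that by eye and did not measure their positions.

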